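Click the puppet-stage light selector over to blue

TASK

On the lighting box, turn the big knurled wheel one click by fingertip friction, so that it clicks into the detent where its white pointer points at the blue lamp; then press the green button fully down and let it go. Work with the fingertips only: nothing is to be grasped or lifted, and the loose things on and around the box stay where they are.

Things in the scene. Friction and masses are not known exactly. Their poses are not given: they have to be found in the camera images.
- wheel_hub (a point): Centre of the top face of the selector wheel, on its upright axis, 87 mm above the table. Black disc, 100 mm in diameter, too wide to pinch; its ribbed, grippy vertical rim spans heights 55 to 87 mm; flat black top with one white pointer stripe. Turn it by pressing a fingertip sideways on the rim (about 5 to 10 N) and sweeping round with it.
- box: The lighting box, fixed: dark steel, wooden cheeks, 200 mm along its x, 302 mm along its y, flat top 50 mm above the table. Origin on the table, under the wheel's axis. Its x axis points to the white lamp (18 mm disc, 6 mm tall, 74 mm from the wheel's axis); at 0.55 rad to each side stand the blue and the red lamp. The half of its top on the wheel's -x side is bare.
- pointer (a point): A point that turns with the wheel, on the line of the white pointer stripe, 74 mm from the wheel's axis (the circle on which the lamps stand) and 55 mm above the table. When it lies over a lamp, the pointer points at that lamp.
- wheel (a joint): Wheel angle in rad, positive anticlockwise from above, 0 at the white lamp. Detents at -1.1, -0.55, 0, 0.55, 1.1; stops at -1.25, 1.25. Starts in or near detent 0; which of blue and red is at 0.55 or -0.55 varies. A spring draws it to the detent's middle; leaving a detent takes about 0.08 N m (1.6 N at the rim), and past halfway it snaps on. Left loose it stays in its detent.
- blue_lamp: Blue indicator lamp, a fixed disc 18 mm in diameter and 6 mm tall on the box top, 74 mm from the wheel's axis. Origin at the centre of its underside, 50 mm above the table. It stands one detent (0.55 rad) to one or the other side of the white lamp.
- red_lamp: Red indicator lamp, same size and height, one detent to the other side of the white lamp. Not wanted.
- go_top (a point): Centre of the top of the green push button (30 mm in diameter, in a black housing) on the box, on its -y side, 105 mm from the wheel's axis, clear of it. It is pressed straight down: 6 mm travel, about 5 N when fully down, and springs back.
- go (a joint): Travel of the green button in m: 0 up, 0.006 fully down.
- spool: Loose small wooden spool, 28 mm in diameter, 32 mm tall, on the box top near the corner. Origin at the centre of its underside. Leave alone.
- puppet_head: Loose wooden puppet head, 60 mm in diameter, 83 mm tall, beside the box. Origin at the centre of its underside. Leave alone.
- jar: Loose glass jar, 64 mm in diameter, 85 mm tall, beside the box. Origin at the centre of its underside. Leave alone.
- screwdriver: Loose screwdriver lying on the table. Leave alone.
- tape: Loose roll of paper tape, 90 mm in diameter, 24 mm tall, on the table. Leave alone.
- tin: Loose open aluminium tin, 74 mm in diameter, 100 mm tall, on the table. Leave alone.
- puppet_arm: Loose wooden puppet arm with a brass elbow, 185 mm long, lying on the table. Leave alone.

How it is judged:
By the outcome, as a careful person would: the job done as asked, in the order asked, and still so for the second after the job is handed in, with the robot touching nothing.
It also fails if it takes over 43 s, if anything falls off the work surface, if the arm or the gripper's body presses on something with over 40 N, if the wrist force passes 120 N, or if a joint passes its speed limit or range.

ROBOT

A 6-joint arm with a two-finger parallel gripper is mounted at the origin on the work surface. World frame = base frame: x ahead of the robot, y to its left, z up, the work surface at z = 0. Lengths are in m, angles in rad, forces in N, time in s.
With the tool pointing down it reaches from about 0.275 to 0.725 m from the base axis. Payload 5.6 kg.
Tool frame: the origin (TCP) lies at the very end of the fingers, on their centre line; the grasp point (between the pads) lies 19 mm behind it; z points along the fingers, y is the line along which they close (so a half turn about z gives the same grasp; the last joint's range is limited). The gripper opens to 85 mm and grips with 20 to 120 N. Pads are 22 mm wide; open, the fingers measure 114 mm over their backs; the gripper's body (76 mm by 85 mm) begins 54 mm behind the grasp point. The pads swing forward as they close: fully open they stand 13 mm farther back than shut.
Start: joints at [-0.864, 0.255, 0.108, 0, -1.424, -0.285], TCP at [0.225, -0.502, 0.231] pointing down, gripper open.
Joint ranges: [-2.95, 2.95], [-1.21, 1.97], [-1.09, 1.5], [-2.87, 1.71], [-2.94, -0.07], [-3.05, 3.05]. Speed limits (rad/s): [2.57, 2.57, 3.14, 3.14, 3.14, 3.14].

INTERFACE

Orientations are given as a unit quaternion [x, y, z, w].
In Python, from plant import * gives the robot as it stands.
- The arm moves only by the tool apply_moves, never from a script. Its argument "increments" is a list of rows, each an object of numbers: "tx", "ty", "tz": the shift along the world's x, y, z in mm; "wx", "wy", "wz": the turn, a rotation vector about the world's x, y, z in degrees; "grip": the closure, from 0 (fully open) to 1 (shut). In form: [{"tx": .., "ty": .., "tz": .., "wx": .., "wy": .., "wz": .., "grip": ..}, ...]. A call has 1 to 5 rows; each row is the pose to reach, as a shift and turn from the pose commanded when the call began; what a row does not reach only later rows make up. A row lasts 1/12 s, in which the tool goes at most 41.7 mm and 7.16 degrees, less where a joint would pass 70% of its speed; a pose out of reach is approached as far as the arm can. A call with a gripper value outside its range is refused whole. The fingers move at their own pace and stop on an object; "squeeze" is the grip in N (left out, the last holds). Time passes only in rows, so rows that repeat a pose let the fingers close. It gives the time, the measured TCP pose, the force, the opening and the grip force at its end, in the units of the state.
- read_state(): the state, without advancing time (a new reading comes with each control period).
- read_camera(name): name is "scene" or "top" or "wrist"; returns the picture (480x640x3 uint8, red, green, blue); there is no depth.
- calibration(name): a dict with "fx", "fy", "cx", "cy" (pixels), "world_from_camera" (4x4, takes a point from camera to world coordinates); the wrist camera has in their place "T_tool_cam" (4x4, takes a point from camera to tool coordinates, whose origin is the TCP and whose axes are the flange's). Camera axes: x right, y up, looking along -z (the intrinsics and any distortion apply to the point x, -y, -z); pixel columns grow to the right and rows downward; lengths in m; the calibration is good to about 2 mm. A picture is of the moment at which its call begins: read the wrist's pose just before it. calibration takes no time and is no camera call.
- job_done(): hands the job in; it is judged then, once.
The state is a dict: "clock": time; "joint_positions": joint angles; "qd": joint speeds; "tau": joint torques, N m; "tcp_pos": TCP position; "eef_rot": TCP orientation; "contact_force": force on the tool from outside, world axes, zero at the start; "moment": the same for the moment, N m; "gripper_width": finger opening in m; "grasp_force": force on a finger pad.
Only numpy, scipy, OpenCV 4.12 (cv2) and the standard library are available. Lean on these libraries where they do the work, as an engineer would, in place of code of your own. Each camera call takes 0.05 s, during which the arm holds its last target. There are 200 camera calls.

## Working session

There is one attempt and no reset: what is moved stays moved. The work goes in short steps, Python scripts to look and compute and a tool call to move; the robot and the scene stay as the last step left them, time stands still between calls to the robot, and variables do not carry over. Pictures are saved under pics/ and viewed, at most 10 in all, crops included, and the job is handed in when it is done.

Besides the shell and the picture viewer there is one more tool, called after "Call:" as name([rows], argument=value, ...), one row to a line, values as JSON. apply_moves: Moves the arm, as the interface text tells. Its arguments: {"type":"object","properties":{"increments":{"type":"array"},"squeeze":{"type":"number"}},"required":["increments"]}

```bash
mkdir -p pics; python3 - <<'E'
from plant import *
import cv2,numpy as np
for n in("top","scene"):
    cv2.imwrite(f"pics/{n}0.png",cv2.cvtColor(read_camera(n),cv2.COLOR_RGB2BGR))
    c=calibration(n);print(n,{k:(np.round(v,3).tolist()) for k,v in c.items()})
print(calibration("wrist")); s=read_state();print(s["clock"],s["tcp_pos"],s["eef_rot"],s["gripper_width"])
E
```

```text
top {'fx': 580.702, 'fy': 580.702, 'cx': 311.855, 'cy': 240.81, 'world_from_camera': [[0.037, 0.979, -0.202, 0.204], [-0.999, 0.035, -0.013, -0.026], [-0.006, 0.202, 0.979, 1.593], [0.0, 0.0, 0.0, 1.0]]}
scene {'fx': 460.928, 'fy': 460.928, 'cx': 331.098, 'cy': 239.114, 'world_from_camera': [[0.8, -0.347, 0.489, 1.015], [0.6, 0.491, -0.632, -0.689], [-0.021, 0.799, 0.601, 0.725], [0.0, 0.0, 0.0, 1.0]]}
{'fx': 418.00115662348605, 'fy': 418.00115662348605, 'cx': 319.7931733308104, 'cy': 243.84743813921466, 'T_tool_cam': array([[-7.08411278e-04,  9.65180748e-01,  2.61582915e-01,
         6.77717928e-02],
       [ 9.99999709e-01,  6.09861830e-04,  4.57920483e-04,
         3.07872827e-04],
       [ 2.82446599e-04,  2.61583163e-01, -9.65180900e-01,
        -1.43591022e-01],
       [ 0.00000000e+00,  0.00000000e+00,  0.00000000e+00,
         1.00000000e+00]])}
0.1 [ 0.22501935 -0.50138021  0.2305067 ] [-2.09299334e-01  9.77851266e-01  8.00810298e-04 -2.23082859e-04] 0.08538527430005
```

View pics/top0.png

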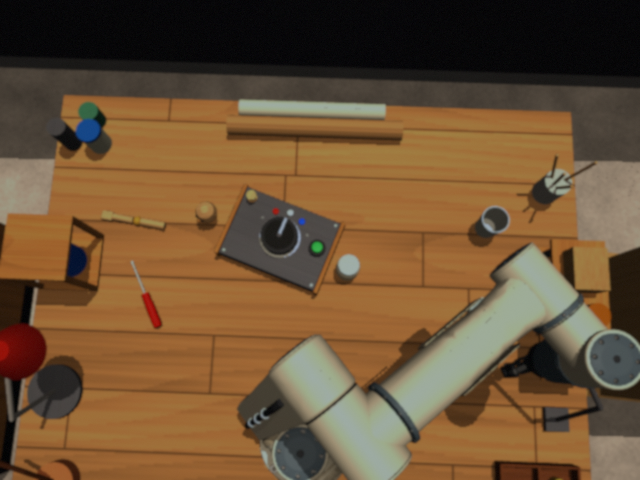

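View pics/scene0.png

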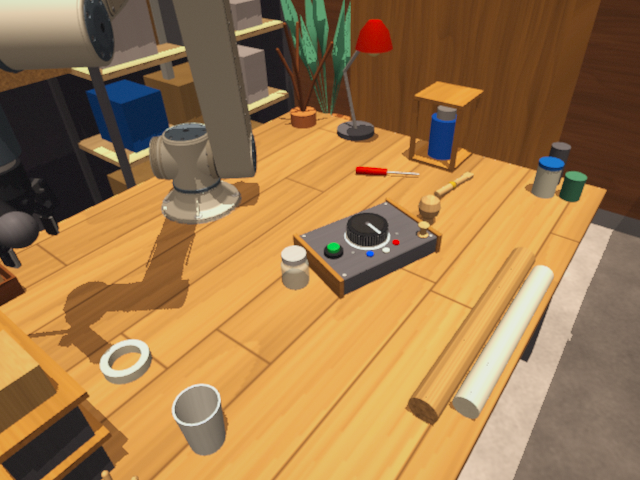

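The top view shows the wheel at (280,236), red lamp (276,212), white (291,213), blue (302,222) and green button (317,247). Jar (347,266), puppet head (205,212) and spool (251,196) stand near the box. Blue is clockwise of white, so the target is -0.55. In the scene view, green is at (333,248), blue (370,254), red (396,243).

```bash
cat > h.py <<'E'
from plant import *
import cv2,numpy as np
def ray(n,uv,T=None):
    c=calibration(n);T=c["world_from_camera"] if T is None else T
    d=np.array([(uv[0]-c["cx"])/c["fx"],-(uv[1]-c["cy"])/c["fy"],-1]);return T[:3,3],T[:3,:3]@d
def at(n,uv,z,T=None):
    o,d=ray(n,uv,T);return (o+d*(z-o[2])/d[2])[:2]
def blobs(im,x0,x1,y0,y1):
    h=cv2.cvtColor(im,cv2.COLOR_RGB2HSV);r={}
    for k,(a,b) in dict(blue=(110,128),green=(45,80),red=(172,180)).items():
        m=cv2.inRange(h,(a,150,60),(b,255,255));q=np.zeros_like(m);q[y0:y1,x0:x1]=m[y0:y1,x0:x1]
        if k=="red": 
            m2=cv2.inRange(h,(0,200,60),(4,255,255));q[y0:y1,x0:x1]|=m2[y0:y1,x0:x1]
        n,l,s,c=cv2.connectedComponentsWithStats(q)
        if n>1:
            i=1+np.argmax(s[1:,4]);r[k]=(c[i],s[i,4])
    return r
E
python3 - <<'E'
from h import *
from scipy.optimize import least_squares
obs={}
for n,b in(("top",(225,340,185,290)),("scene",(300,440,200,290))):
    im=cv2.imread(f"pics/{n}0.png")[:,:,::-1].copy()
    r=blobs(im,*b);obs[n]=r
    for k,(c,a) in r.items(): print(n,k,c.round(1),a,at(n,c,.056 if k!="green" else .066).round(4))
def tri(a,b):
    o,d=ray("top",a);p,e=ray("scene",b);M=np.c_[d,-e];t=np.linalg.lstsq(M,p-o,rcond=None)[0];return ((o+d*t[0])+(p+e*t[1]))/2
G=tri(obs["top"]["green"][0],obs["scene"]["green"][0]);print("green",G)
P={k:(at("top",obs["top"][k][0],.056)+at("scene",obs["scene"][k][0],.056))/2 for k in("blue","red")}
L=lambda p:[*(p[:2]+.074*np.array([np.cos(p[2]-.55),np.sin(p[2]-.55)])-P["blue"]),*(p[:2]+.074*np.array([np.cos(p[2]+.55),np.sin(p[2]+.55)])-P["red"]),*(p[:2]+.105*np.array([np.cos(p[2]-1.57),np.sin(p[2]-1.57)])-G[:2])]
s=least_squares(L,[.4,0,-.3]);print(s.x,np.round(s.fun,4),"wheel top px",at("top",(280,234),.087))
for nm,uv,z in(("jar",(347,262),.085),("head",(205,210),.06),("spool",(251,195),.082)):print(nm,at("top",uv,z))
E
```

```text
top blue [301.4 221.2] 30 [0.5742 0.0254]
top green [316.7 246.8] 98 [ 0.5027 -0.0186]
top red [275.4 210.8] 16 [0.6009 0.0977]
scene blue [368.1 252.2] 8 [0.5702 0.0246]
scene green [333.1 247.6] 107 [ 0.501  -0.0185]
scene red [395.5 242. ] 26 [0.6019 0.0951]
green [ 0.50207277 -0.01901442  0.06696085]
[ 0.52882578  0.0800819  -0.30238028] [ 0.0053 -0.0006 -0.0009  0.0018 -0.0044 -0.0012] wheel top px [0.52973699 0.07982597]
jar [ 0.46115279 -0.09981534]
head [0.5952217 0.2894459]
spool [0.6357633  0.16368021]
```

Call:
apply_moves([
  {"tx": 60, "ty": 205, "wz": -36, "grip": 1},
  {"tx": 60, "ty": 205, "wz": -36, "grip": 1},
  {"tx": 60, "ty": 205, "wz": -36, "grip": 1},
  {"tx": 60, "ty": 205, "wz": -36, "grip": 1},
  {"tx": 60, "ty": 205, "wz": -36, "grip": 1},
], squeeze=40)

```text
invalid input at $.increments[0]: expected keys tx, ty, tz, wx, wy, wz, grip
```

Call:
apply_moves([
  {"tx": 66, "ty": 211, "wz": -10, "grip": 1},
  {"tx": 66, "ty": 211, "wz": -10, "grip": 1},
  {"tx": 66, "ty": 211, "wz": -10, "grip": 1},
  {"tx": 66, "ty": 211, "wz": -10, "grip": 1},
  {"tx": 66, "ty": 211, "wz": -10, "grip": 1},
])

```text
invalid input at $.increments[0]: expected keys tx, ty, tz, wx, wy, wz, grip
```

Call:
apply_moves([
  {"tx": 66, "ty": 211, "grip": 1},
  {"tx": 66, "ty": 211, "grip": 1},
  {"tx": 66, "ty": 211, "grip": 1},
  {"tx": 66, "ty": 211, "grip": 1},
  {"tx": 66, "ty": 211, "grip": 1},
])

```text
invalid input at $.increments[0]: expected keys tx, ty, tz, wx, wy, wz, grip
```

All keys are required.

Call:
apply_moves([
  {"tx": 40, "ty": 205, "tz": 0, "wx": 0, "wy": 0, "wz": -36, "grip": 1},
  {"tx": 60, "ty": 205, "tz": 0, "wx": 0, "wy": 0, "wz": -36, "grip": 1},
  {"tx": 60, "ty": 205, "tz": 0, "wx": 0, "wy": 0, "wz": -36, "grip": 1},
  {"tx": 60, "ty": 205, "tz": 0, "wx": 0, "wy": 0, "wz": -36, "grip": 1},
  {"tx": 60, "ty": 205, "tz": 0, "wx": 0, "wy": 0, "wz": -36, "grip": 1},
], squeeze=40)

```text
clock: 0.52
tcp_pos: [0.2766, -0.324, 0.2311]
eef_rot: [0.066, 0.998, 0.0, -0.0]
contact_force: [1.5, 1.2, 0.1]
gripper_width: 0.0254
grasp_force: 0.0
```

Call:
apply_moves([
  {"tx": 66, "ty": 200, "tz": 0, "wx": 0, "wy": 0, "wz": -10, "grip": 1},
  {"tx": 66, "ty": 200, "tz": 0, "wx": 0, "wy": 0, "wz": -10, "grip": 1},
  {"tx": 66, "ty": 200, "tz": 0, "wx": 0, "wy": 0, "wz": -10, "grip": 1},
  {"tx": 66, "ty": 200, "tz": 0, "wx": 0, "wy": 0, "wz": -10, "grip": 1},
  {"tx": 66, "ty": 200, "tz": 0, "wx": 0, "wy": 0, "wz": -10, "grip": 1},
])

```text
clock: 0.93
tcp_pos: [0.3387, -0.1351, 0.2314]
eef_rot: [0.151, 0.989, 0.0, 0.0]
contact_force: [1.3, -0.8, 0.8]
gripper_width: 0.0002
grasp_force: 0.0
```

Call:
apply_moves([
  {"tx": 66, "ty": 200, "tz": 0, "wx": 0, "wy": 0, "wz": 0, "grip": 1},
  {"tx": 66, "ty": 200, "tz": 0, "wx": 0, "wy": 0, "wz": 0, "grip": 1},
  {"tx": 66, "ty": 200, "tz": 0, "wx": 0, "wy": 0, "wz": 0, "grip": 1},
  {"tx": 66, "ty": 200, "tz": 0, "wx": 0, "wy": 0, "wz": 0, "grip": 1},
  {"tx": 66, "ty": 200, "tz": 0, "wx": 0, "wy": 0, "wz": 0, "grip": 1},
])

```text
clock: 1.35
tcp_pos: [0.4041, 0.0631, 0.2315]
eef_rot: [0.15, 0.989, 0.0, 0.0]
contact_force: [1.4, -1.7, -0.4]
gripper_width: 0.0002
grasp_force: 0.0
```

Call:
apply_moves([
  {"tx": 0, "ty": 20, "tz": 0, "wx": 0, "wy": 0, "wz": 0, "grip": 1},
  {"tx": 0, "ty": 20, "tz": 0, "wx": 0, "wy": 0, "wz": 0, "grip": 1},
  {"tx": 0, "ty": 20, "tz": 0, "wx": 0, "wy": 0, "wz": 0, "grip": 1},
])

```text
clock: 1.6
tcp_pos: [0.404, 0.0817, 0.2309]
eef_rot: [0.149, 0.989, -0.0, -0.001]
contact_force: [-0.1, 0.8, -0.6]
gripper_width: 0.0001
grasp_force: 0.0
```

```bash
cat >> h.py <<'E'
from scipy.spatial.transform import Rotation as R
def wristT(s):
    T=np.eye(4);T[:3,:3]=R.from_quat(s["eef_rot"]).as_matrix();T[:3,3]=s["tcp_pos"];return T@calibration("wrist")["T_tool_cam"]
E
python3 - <<'E'
from h import *
s=read_state();T=wristT(s);im=read_camera("wrist");np.save("T1.npy",T)
cv2.imwrite("pics/w1.png",im[:,:,::-1]);r=blobs(im,0,640,0,480)
for k,(c,a) in r.items(): print(k,c.round(1),a,at("wrist",c,.056 if k!="green" else .067,T).round(4))
print(s["tcp_pos"],s["eef_rot"],s["gripper_width"])
E
```

```text
blue [317.4 418.9] 191 [0.5749 0.0254]
green [240.8 358.4] 22 [ 0.4927 -0.015 ]
[0.40401428 0.08171159 0.23092521] [ 1.49099584e-01  9.88821897e-01 -4.32639879e-04 -6.18145167e-04] 0.00010284600025162555
```

View pics/w1.png

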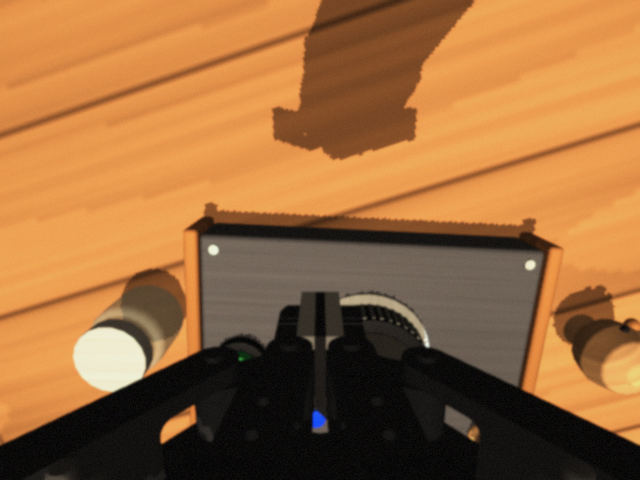

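The wrist view (bottom of the image is farther from the robot) shows the box's near screws at (213,250) and (530,265). The wheel's right side is at about (428,345); the fingers hide the rest.

```bash
python3 - <<'E'
from h import *
T=np.load("T1.npy")
a=at("wrist",(213,250),.05,T);b=at("wrist",(530,265),.05,T);print("screws",a,b,"mid",(a+b)/2,"len",np.linalg.norm(b-a),"yaw",np.arctan2(-(b-a)[0],(b-a)[1]))
for p in((185,230),(562,247)):print("corner",at("wrist",p,.05,T))
im=cv2.imread("pics/top0.png");cv2.imwrite("pics/tc.png",cv2.resize(im[180:300,210:350],None,fx=5,fy=5,interpolation=cv2.INTER_CUBIC))
E
```

```text
screws [ 0.40244674 -0.00928264] [0.49067856 0.2330658 ] mid [0.44656265 0.11189158] len 0.2579100992611827 yaw -0.3491540067918133
corner [ 0.38033523 -0.02466043]
corner [0.4831534  0.26028199]
```

View pics/tc.png

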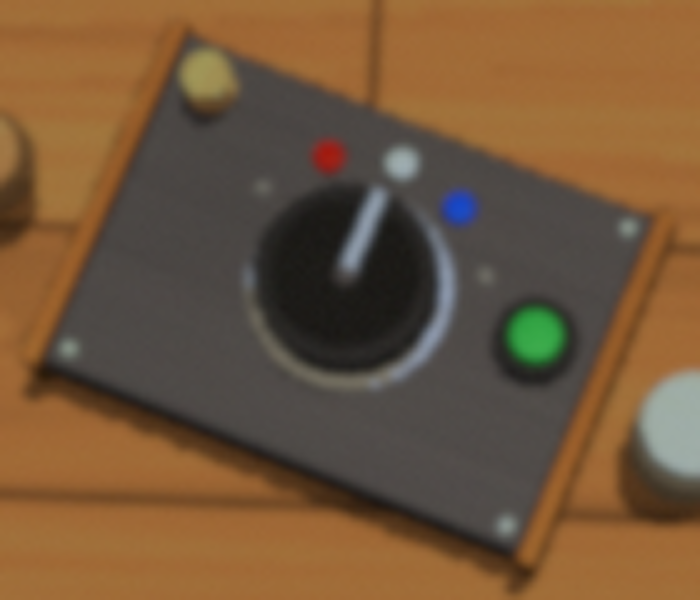

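Call:
apply_moves([
  {"tx": 30, "ty": 3, "tz": 0, "wx": 0, "wy": 0, "wz": 7, "grip": 1},
  {"tx": 49, "ty": 5, "tz": 0, "wx": 0, "wy": 0, "wz": 13, "grip": 1},
  {"tx": 49, "ty": 5, "tz": -40, "wx": 0, "wy": 0, "wz": 13, "grip": 1},
  {"tx": 49, "ty": 5, "tz": -80, "wx": 0, "wy": 0, "wz": 13, "grip": 1},
  {"tx": 49, "ty": 5, "tz": -110, "wx": 0, "wy": 0, "wz": 13, "grip": 1},
])

```text
clock: 2.07
tcp_pos: [0.4522, 0.0842, 0.1189]
eef_rot: [0.039, 0.999, -0.0, -0.001]
contact_force: [-0.1, -0.6, -1.6]
gripper_width: 0.0001
grasp_force: 0.0
```

Call:
apply_moves([
  {"tx": 0, "ty": 0, "tz": -20, "wx": 0, "wy": 0, "wz": 0, "grip": 1},
  {"tx": 0, "ty": 0, "tz": -40, "wx": 0, "wy": 0, "wz": 0, "grip": 1},
  {"tx": 0, "ty": 0, "tz": -55, "wx": 0, "wy": 0, "wz": 0, "grip": 1},
  {"tx": 0, "ty": 0, "tz": -58, "wx": 0, "wy": 0, "wz": 0, "grip": 1},
  {"tx": 0, "ty": 0, "tz": -58, "wx": 0, "wy": 0, "wz": 0, "grip": 1},
])

```text
clock: 2.48
tcp_pos: [0.4527, 0.0845, 0.063]
eef_rot: [0.038, 0.999, -0.001, -0.001]
contact_force: [-0.3, -0.8, 0.7]
gripper_width: 0.0003
grasp_force: 0.0
```

Call:
apply_moves([
  {"tx": 5, "ty": 0, "tz": 0, "wx": 0, "wy": 0, "wz": 0, "grip": 1},
  {"tx": 9, "ty": 0, "tz": 0, "wx": 0, "wy": 0, "wz": 0, "grip": 1},
  {"tx": 9, "ty": 0, "tz": 0, "wx": 0, "wy": 0, "wz": 0, "grip": 1},
])

```text
clock: 2.73
tcp_pos: [0.4641, 0.0862, 0.0647]
eef_rot: [0.037, 0.999, 0.001, 0.001]
contact_force: [-0.1, 0.4, 0.1]
gripper_width: -0.0002
grasp_force: 0.0
```

Call:
apply_moves([
  {"tx": 1, "ty": 0, "tz": 0, "wx": 0, "wy": 0, "wz": 0, "grip": 1},
  {"tx": 2, "ty": 0, "tz": 0, "wx": 0, "wy": 0, "wz": 0, "grip": 1},
  {"tx": 2, "ty": 0, "tz": 0, "wx": 0, "wy": 0, "wz": 0, "grip": 1},
])

```text
clock: 2.98
tcp_pos: [0.4646, 0.086, 0.0637]
eef_rot: [0.037, 0.999, 0.0, 0.0]
contact_force: [0.4, -0.2, 0.4]
gripper_width: 0.0001
grasp_force: 0.0
```

Call:
apply_moves([
  {"tx": 1, "ty": 0, "tz": 0, "wx": 0, "wy": 0, "wz": 0, "grip": 1},
  {"tx": 2, "ty": 0, "tz": 0, "wx": 0, "wy": 0, "wz": 0, "grip": 1},
  {"tx": 2, "ty": 0, "tz": 0, "wx": 0, "wy": 0, "wz": 0, "grip": 1},
])

```text
clock: 3.23
tcp_pos: [0.4665, 0.086, 0.0635]
eef_rot: [0.037, 0.999, -0.0, 0.0]
contact_force: [-0.3, -0.6, -0.0]
gripper_width: -0.0001
grasp_force: 0.0
```

Call:
apply_moves([
  {"tx": 1, "ty": 0, "tz": 0, "wx": 0, "wy": 0, "wz": 0, "grip": 1},
  {"tx": 2, "ty": 0, "tz": 0, "wx": 0, "wy": 0, "wz": 0, "grip": 1},
  {"tx": 2, "ty": 0, "tz": 0, "wx": 0, "wy": 0, "wz": 0, "grip": 1},
])

```text
clock: 3.48
tcp_pos: [0.4686, 0.0859, 0.0635]
eef_rot: [0.037, 0.999, 0.0, 0.0]
contact_force: [-0.5, 0.0, -0.5]
gripper_width: 0.0001
grasp_force: 0.0
```

Call:
apply_moves([
  {"tx": 1, "ty": 0, "tz": 0, "wx": 0, "wy": 0, "wz": 0, "grip": 1},
  {"tx": 2, "ty": 0, "tz": 0, "wx": 0, "wy": 0, "wz": 0, "grip": 1},
  {"tx": 2, "ty": 0, "tz": 0, "wx": 0, "wy": 0, "wz": 0, "grip": 1},
])

```text
clock: 3.73
tcp_pos: [0.469, 0.0857, 0.0633]
eef_rot: [0.038, 0.999, -0.0, -0.001]
contact_force: [-6.3, 0.2, 5.6]
gripper_width: -0.0001
grasp_force: 3.0
```

Call:
apply_moves([
  {"tx": 0.8, "ty": 1.7, "tz": 0, "wx": 0, "wy": 0, "wz": -1.7, "grip": 1},
  {"tx": 1.0, "ty": 3.5, "tz": 0, "wx": 0, "wy": 0, "wz": -3.5, "grip": 1},
  {"tx": 1.2, "ty": 5.2, "tz": 0, "wx": 0, "wy": 0, "wz": -5.2, "grip": 1},
  {"tx": 1.4, "ty": 7, "tz": 0, "wx": 0, "wy": 0, "wz": -7, "grip": 1},
])

```text
clock: 4.07
tcp_pos: [0.4697, 0.0923, 0.0633]
eef_rot: [0.099, 0.995, -0.001, -0.002]
contact_force: [-7.9, 1.1, 7.1]
gripper_width: -0.0002
grasp_force: 3.8
```

Call:
apply_moves([
  {"tx": 0.5, "ty": 1.7, "tz": 0.5, "wx": 0, "wy": 0, "wz": -1.7, "grip": 1},
  {"tx": 0.9, "ty": 3.4, "tz": 0.5, "wx": 0, "wy": 0, "wz": -3.5, "grip": 1},
  {"tx": 1.4, "ty": 5.1, "tz": 0.5, "wx": 0, "wy": 0, "wz": -5.2, "grip": 1},
  {"tx": 1.9, "ty": 6.8, "tz": 0.5, "wx": 0, "wy": 0, "wz": -7, "grip": 1},
])

```text
clock: 4.4
tcp_pos: [0.4713, 0.0995, 0.0634]
eef_rot: [0.16, 0.987, -0.001, -0.002]
contact_force: [-8.5, 1.2, 4.9]
gripper_width: 0.0002
grasp_force: 4.1
```

```bash
python3 - <<'E'
from h import *
s=read_state();print(s["contact_force"],s["moment"],s["tcp_pos"])
im=read_camera("scene")
cv2.imwrite("pics/s2.png",cv2.resize(im[170:310,290:450,::-1],None,fx=5,fy=4,interpolation=cv2.INTER_CUBIC))
E
```

```text
[-8.46153768  1.24541512  4.89913418] [0.71722863 2.63953238 0.04258019] [0.47127896 0.09945347 0.06338087]
```

View pics/s2.png

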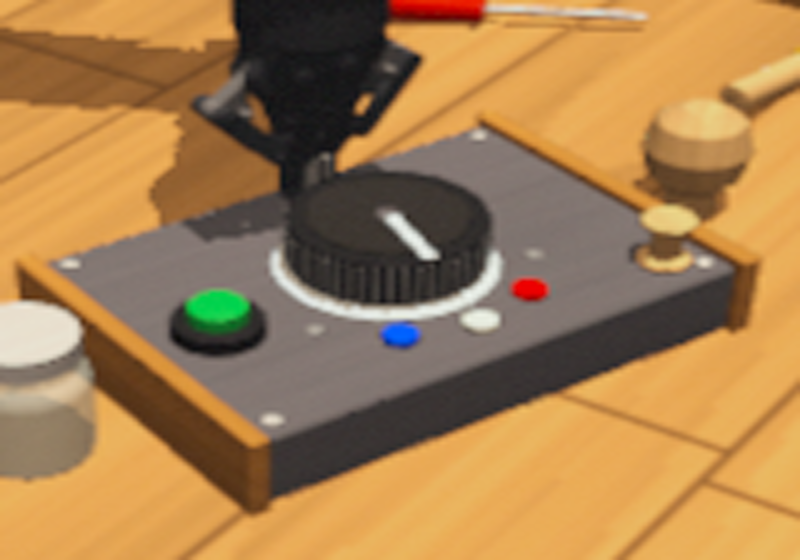

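The crop shows the pointer running from (383,213) to (433,258), still near white. I'll work out its angle by projection.

```bash
cat >> h.py <<'E'
def sang(p,q): # two crop px (tail, tip) -> pointer angle rel box yaw
    f=lambda c:at("scene",(290+c[0]/5,170+c[1]/4),.087)
    a,b=f(p),f(q);d=b-a;print(a,b,"ang",np.arctan2(d[1],d[0])+.36)
E
python3 -c "
from h import *
sang((383,211),(435,260))
W=calibration('scene')['world_from_camera']
im=cv2.imread('pics/scene0.png')[170:310,290:450]
cv2.imwrite('pics/s0c.png',cv2.resize(im,None,fx=5,fy=4,interpolation=cv2.INTER_CUBIC))
for n in('s0c','s2'):
    g=cv2.imread(f'pics/{n}.png')[195:270,300:480].min(axis=2)
    m=(g>110).astype(np.uint8);k,l,s,c=cv2.connectedComponentsWithStats(m);i=1+np.argmax(s[1:,4]);ys,xs=np.where(l==i)
    w=np.array([at('scene',(290+(x+300)/5,170+(y+195)/4),.087) for x,y in zip(xs,ys)]);mu=w.mean(0);v=np.linalg.svd(w-mu,full_matrices=False)[2][0];v*=np.sign(v[0]);print(n,len(xs),mu,'ang',np.arctan2(v[1],v[0])+.36)
"
```

```text
[0.52537047 0.08494518] [0.57242651 0.05727831] ang -0.17151641606789736
s0c 1139 [0.55135108 0.07642099] ang 0.0061138673381023745
s2 1099 [0.54918541 0.07140714] ang -0.2142054288276255
```

The wheel has turned 0.22 rad with almost no slip. I'll continue.

Call:
apply_moves([
  {"tx": 0.7, "ty": 1.6, "tz": 0.5, "wx": 0, "wy": 0, "wz": -1.7, "grip": 1},
  {"tx": 1.3, "ty": 3.3, "tz": 0.5, "wx": 0, "wy": 0, "wz": -3.5, "grip": 1},
  {"tx": 1.9, "ty": 4.9, "tz": 0.5, "wx": 0, "wy": 0, "wz": -5.2, "grip": 1},
  {"tx": 2.6, "ty": 6.5, "tz": 0.5, "wx": 0, "wy": 0, "wz": -7, "grip": 1},
])

```text
clock: 4.78
tcp_pos: [0.4737, 0.1063, 0.0635]
eef_rot: [0.22, 0.975, -0.001, -0.002]
contact_force: [-7.1, 2.9, 2.0]
gripper_width: -0.0001
grasp_force: 4.1
```

Call:
apply_moves([
  {"tx": 0.7, "ty": 1.6, "tz": 0, "wx": 0, "wy": 0, "wz": -1.7, "grip": 1},
  {"tx": 1.5, "ty": 3.1, "tz": 0, "wx": 0, "wy": 0, "wz": -3.5, "grip": 1},
  {"tx": 2.4, "ty": 4.7, "tz": 0, "wx": 0, "wy": 0, "wz": -5.2, "grip": 1},
  {"tx": 3.3, "ty": 6.2, "tz": 0, "wx": 0, "wy": 0, "wz": -7, "grip": 1},
])

```text
clock: 5.12
tcp_pos: [0.4771, 0.113, 0.0635]
eef_rot: [0.279, 0.96, -0.0, -0.002]
contact_force: [-7.7, 5.4, 1.9]
gripper_width: -0.0003
grasp_force: 4.6
```

```bash
cat >> h.py <<'E'
def pang(n):
    im=read_camera("scene")[170:310,290:450,::-1];big=cv2.resize(im,None,fx=5,fy=4,interpolation=cv2.INTER_CUBIC);cv2.imwrite(f'pics/{n}.png',big)
    g=big[190:275,300:480].min(axis=2)
    m=(g>110).astype(np.uint8);k,l,s,c=cv2.connectedComponentsWithStats(m);i=1+np.argmax(s[1:,4]);ys,xs=np.where(l==i)
    w=np.array([at('scene',(290+(x+300)/5,170+(y+190)/4),.087) for x,y in zip(xs,ys)]);mu=w.mean(0);v=np.linalg.svd(w-mu,full_matrices=False)[2][0];v*=np.sign(v[0]);print(n,len(xs),mu,'ang',np.arctan2(v[1],v[0])+.36)
E
python3 -c "
from h import *
pang('s3')"
```

```text
s3 1081 [0.5450946  0.06676503] ang -0.4488081835944626
```

Call:
apply_moves([
  {"tx": 0.9, "ty": 1.4, "tz": 0, "wx": 0, "wy": 0, "wz": -1.7, "grip": 1},
  {"tx": 1.8, "ty": 2.7, "tz": 0, "wx": 0, "wy": 0, "wz": -3.4, "grip": 1},
  {"tx": 2.8, "ty": 4.1, "tz": 0, "wx": 0, "wy": 0, "wz": -5, "grip": 1},
  {"tx": 2.8, "ty": 4.1, "tz": 0, "wx": 0, "wy": 0, "wz": -5, "grip": 1},
])

```text
clock: 5.5
tcp_pos: [0.48, 0.1175, 0.0635]
eef_rot: [0.321, 0.947, -0.0, -0.002]
contact_force: [-8.4, 6.2, 1.7]
gripper_width: -0.0001
grasp_force: 5.0
```

Call:
apply_moves([
  {"tx": -4, "ty": 3, "tz": 0, "wx": 0, "wy": 0, "wz": 0, "grip": 1},
  {"tx": -16, "ty": 12, "tz": 0, "wx": 0, "wy": 0, "wz": 0, "grip": 1},
  {"tx": -24, "ty": 18, "tz": 20, "wx": 0, "wy": 0, "wz": 0, "grip": 1},
  {"tx": -24, "ty": 18, "tz": 60, "wx": 0, "wy": 0, "wz": 0, "grip": 1},
  {"tx": -24, "ty": 18, "tz": 85, "wx": 0, "wy": 0, "wz": 0, "grip": 1},
])

```text
clock: 5.92
tcp_pos: [0.4589, 0.1347, 0.1523]
eef_rot: [0.319, 0.948, 0.0, 0.001]
contact_force: [0.9, 0.2, 1.0]
gripper_width: 0.0002
grasp_force: 0.0
```

```bash
python3 -c "
from h import *
pang('s4')
s=read_state();print(s['tcp_pos'],s['eef_rot'])"
```

```text
s4 1067 [0.54344397 0.06528335] ang -0.5433583831961065
[0.46184728 0.13568217 0.15727687] [0.31872741 0.94782858 0.00329187 0.00479413]
```

View pics/s4.png

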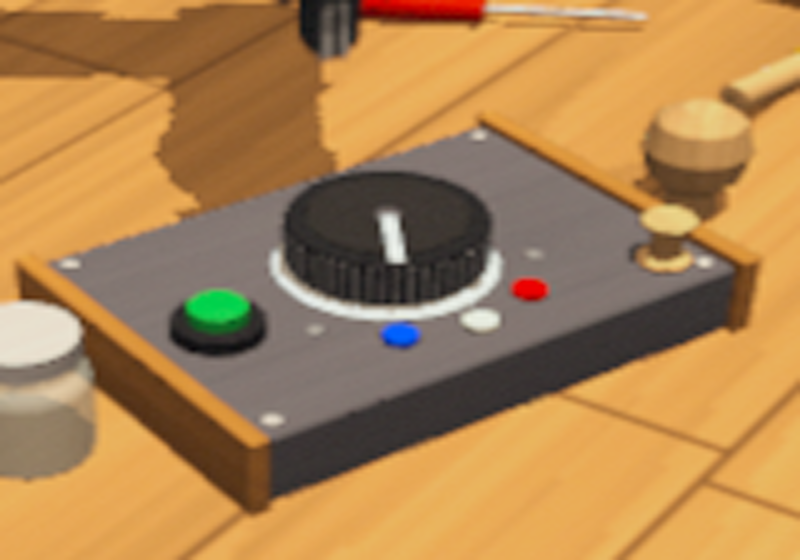

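The pointer is at -0.543 rad, in line with blue at crop pixel (400,335), and the loose things are undisturbed. Next the button.

Call:
apply_moves([
  {"tx": 10, "ty": -38, "tz": 0, "wx": 0, "wy": 0, "wz": 0, "grip": 1},
  {"tx": 20, "ty": -76, "tz": 0, "wx": 0, "wy": 0, "wz": 0, "grip": 1},
  {"tx": 30, "ty": -114, "tz": 0, "wx": 0, "wy": 0, "wz": 0, "grip": 1},
  {"tx": 42, "ty": -153, "tz": 0, "wx": 0, "wy": 0, "wz": 0, "grip": 1},
  {"tx": 42, "ty": -154, "tz": 0, "wx": 0, "wy": 0, "wz": 0, "grip": 1},
])

```text
clock: 6.38
tcp_pos: [0.5015, -0.0249, 0.1495]
eef_rot: [0.322, 0.947, -0.001, 0.001]
contact_force: [0.2, 1.0, -0.2]
gripper_width: -0.0001
grasp_force: 0.0
```

Call:
apply_moves([
  {"tx": 0, "ty": 0, "tz": -25, "wx": 0, "wy": 0, "wz": 0, "grip": 1},
  {"tx": 0, "ty": 0, "tz": -50, "wx": 0, "wy": 0, "wz": 0, "grip": 1},
  {"tx": 0, "ty": 0, "tz": -65, "wx": 0, "wy": 0, "wz": 0, "grip": 1},
  {"tx": 0, "ty": 0, "tz": -65, "wx": 0, "wy": 0, "wz": 0, "grip": 1},
  {"tx": 0, "ty": 0, "tz": -65, "wx": 0, "wy": 0, "wz": 0, "grip": 1},
])

```text
clock: 6.8
tcp_pos: [0.5002, -0.0197, 0.0843]
eef_rot: [0.32, 0.948, -0.001, -0.0]
contact_force: [1.2, -0.5, 0.9]
gripper_width: 0.0001
grasp_force: 0.0
```

```bash
python3 -c "
from h import *
pang('s5')
s=read_state();print(s['tcp_pos'],s['contact_force'])"
```

```text
s5 1090 [0.54323767 0.0655506 ] ang -0.5441920214771794
[ 0.50103301 -0.01953022  0.08535935] [ 0.7761002  -0.21875898  1.11553181]
```

View pics/s5.png

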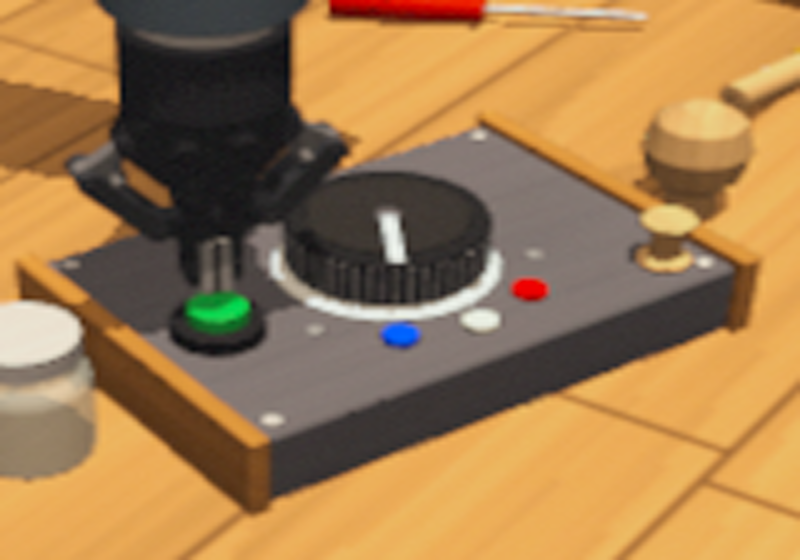

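The fingertips are centred over the green button, but a gripper knuckle points at the wheel. I'll turn the tool away from it before pressing.

```bash
python3 -c "
from h import *
print(read_state()['joint_positions'])"
```

```text
[ 2.74714421e-01  2.55999343e-01 -2.79759376e-01  1.00986102e-03
 -1.03398880e+00 -2.49628333e+00]
```

Call:
apply_moves([
  {"tx": 0, "ty": 0, "tz": 20, "wx": 0, "wy": 0, "wz": 7, "grip": 1},
  {"tx": 0, "ty": 0, "tz": 20, "wx": 0, "wy": 0, "wz": 14, "grip": 1},
  {"tx": 0, "ty": 0, "tz": 20, "wx": 0, "wy": 0, "wz": 21, "grip": 1},
  {"tx": 0, "ty": 0, "tz": 20, "wx": 0, "wy": 0, "wz": 28, "grip": 1},
  {"tx": 0, "ty": 0, "tz": 20, "wx": 0, "wy": 0, "wz": 35, "grip": 1},
])

```text
clock: 7.27
tcp_pos: [0.5016, -0.0192, 0.1065]
eef_rot: [0.017, 1.0, 0.0, 0.002]
contact_force: [0.5, 0.4, -0.2]
gripper_width: -0.0001
grasp_force: 0.0
```

Call:
apply_moves([
  {"tx": 0, "ty": 0, "tz": 0, "wx": 0, "wy": 0, "wz": 7, "grip": 1},
  {"tx": 0, "ty": 0, "tz": 0, "wx": 0, "wy": 0, "wz": 14, "grip": 1},
  {"tx": 0, "ty": 0, "tz": 0, "wx": 0, "wy": 0, "wz": 21, "grip": 1},
  {"tx": 0, "ty": 0, "tz": 0, "wx": 0, "wy": 0, "wz": 28, "grip": 1},
  {"tx": 0, "ty": 0, "tz": 0, "wx": 0, "wy": 0, "wz": 35, "grip": 1},
])

```text
clock: 7.68
tcp_pos: [0.5016, -0.0192, 0.1064]
eef_rot: [-0.285, 0.959, -0.0, 0.002]
contact_force: [0.2, -0.7, -0.5]
gripper_width: 0.0001
grasp_force: 0.0
```

Call:
apply_moves([
  {"tx": 0, "ty": 0, "tz": 0, "wx": 0, "wy": 0, "wz": 7, "grip": 1},
  {"tx": 0, "ty": 0, "tz": 0, "wx": 0, "wy": 0, "wz": 14, "grip": 1},
  {"tx": 0, "ty": 0, "tz": 0, "wx": 0, "wy": 0, "wz": 21, "grip": 1},
  {"tx": 0, "ty": 0, "tz": 0, "wx": 0, "wy": 0, "wz": 28, "grip": 1},
  {"tx": 0, "ty": 0, "tz": 0, "wx": 0, "wy": 0, "wz": 35, "grip": 1},
])

```text
clock: 8.1
tcp_pos: [0.5016, -0.0192, 0.1064]
eef_rot: [-0.56, 0.829, -0.001, 0.002]
contact_force: [0.0, 0.6, 0.4]
gripper_width: -0.0003
grasp_force: 0.0
```

Call:
apply_moves([
  {"tx": 1, "ty": 0, "tz": -15, "wx": 0, "wy": 0, "wz": 0, "grip": 1},
  {"tx": 1, "ty": 0, "tz": -28, "wx": 0, "wy": 0, "wz": 0, "grip": 1},
  {"tx": 1, "ty": 0, "tz": -34, "wx": 0, "wy": 0, "wz": 0, "grip": 1},
  {"tx": 1, "ty": 0, "tz": -34, "wx": 0, "wy": 0, "wz": 0, "grip": 1},
  {"tx": 1, "ty": 0, "tz": -34, "wx": 0, "wy": 0, "wz": 0, "grip": 1},
])

```text
clock: 8.52
tcp_pos: [0.5019, -0.0194, 0.0716]
eef_rot: [-0.557, 0.83, -0.0, 0.0]
contact_force: [-1.2, 0.1, 1.3]
gripper_width: -0.0001
grasp_force: 0.8
```

Call:
apply_moves([
  {"tx": 0, "ty": 0, "tz": -1, "wx": 0, "wy": 0, "wz": 0, "grip": 1},
  {"tx": 0, "ty": 0, "tz": -2, "wx": 0, "wy": 0, "wz": 0, "grip": 1},
  {"tx": 0, "ty": 0, "tz": -3, "wx": 0, "wy": 0, "wz": 0, "grip": 1},
  {"tx": 0, "ty": 0, "tz": -3, "wx": 0, "wy": 0, "wz": 0, "grip": 1},
])

```text
clock: 8.85
tcp_pos: [0.5021, -0.0194, 0.0681]
eef_rot: [-0.557, 0.83, -0.0, 0.001]
contact_force: [0.7, 1.2, 3.7]
gripper_width: -0.0002
grasp_force: 1.8
```

Call:
apply_moves([
  {"tx": 0, "ty": 0, "tz": -1, "wx": 0, "wy": 0, "wz": 0, "grip": 1},
  {"tx": 0, "ty": 0, "tz": -2, "wx": 0, "wy": 0, "wz": 0, "grip": 1},
  {"tx": 0, "ty": 0, "tz": -3, "wx": 0, "wy": 0, "wz": 0, "grip": 1},
  {"tx": 0, "ty": 0, "tz": -3, "wx": 0, "wy": 0, "wz": 0, "grip": 1},
])

```text
clock: 9.18
tcp_pos: [0.5021, -0.0194, 0.0659]
eef_rot: [-0.557, 0.83, -0.001, 0.001]
contact_force: [-3.0, 1.8, 13.1]
gripper_width: 0.0002
grasp_force: 6.3
```

Call:
apply_moves([
  {"tx": 0, "ty": 0, "tz": -1, "wx": 0, "wy": 0, "wz": 0, "grip": 1},
  {"tx": 0, "ty": 0, "tz": -2, "wx": 0, "wy": 0, "wz": 0, "grip": 1},
  {"tx": 0, "ty": 0, "tz": -2, "wx": 0, "wy": 0, "wz": 0, "grip": 1},
])

```text
clock: 9.43
tcp_pos: [0.5023, -0.0194, 0.0657]
eef_rot: [-0.558, 0.83, -0.001, 0.001]
contact_force: [-9.0, 3.3, 25.9]
gripper_width: 0.0003
grasp_force: 13.0
```

```bash
python3 -c "
from h import *
pang('s6');print(read_state()['tcp_pos'])"
```

```text
s6 1086 [0.54328301 0.06549677] ang -0.5427630287673157
[ 0.50225206 -0.01945798  0.06571408]
```

View pics/s6.png

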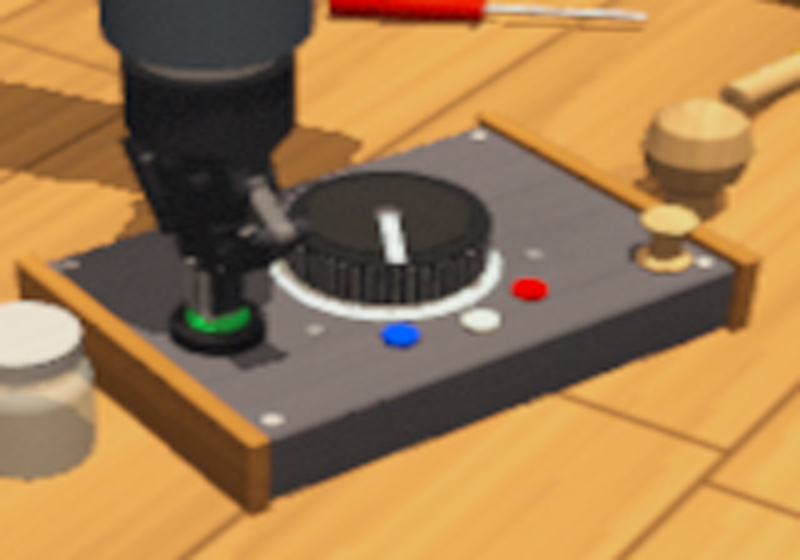

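The button is down in its housing at (217,320): 6 mm of travel and a hard stop at 26 N. Lifting off.

Call:
apply_moves([
  {"tx": 0, "ty": 0, "tz": 5, "wx": 0, "wy": 0, "wz": 0, "grip": 1},
  {"tx": 0, "ty": 0, "tz": 20, "wx": 0, "wy": 0, "wz": 0, "grip": 1},
  {"tx": 0, "ty": 0, "tz": 50, "wx": 0, "wy": 0, "wz": 0, "grip": 1},
  {"tx": 0, "ty": 0, "tz": 80, "wx": 0, "wy": 0, "wz": 0, "grip": 1},
  {"tx": 0, "ty": 0, "tz": 80, "wx": 0, "wy": 0, "wz": 0, "grip": 1},
])

```text
clock: 9.9
tcp_pos: [0.5045, -0.0196, 0.1479]
eef_rot: [-0.557, 0.83, -0.003, 0.004]
contact_force: [0.9, -0.5, 0.4]
gripper_width: 0.0005
grasp_force: 0.0
```

```bash
python3 -c "
from h import *
pang('s7');s=read_state();print(s['tcp_pos'],s['contact_force'])
r=lambda n:blobs(cv2.resize(cv2.imread(f'pics/{n}.png'),(160,140),interpolation=cv2.INTER_AREA)[:,:,::-1].copy(),0,60,50,100)['green']
print(r('s4'),r('s6'),r('s7'))"
```

```text
s7 1080 [0.54337872 0.06536757] ang -0.5419243643717079
[ 0.50313716 -0.0192966   0.14510096] [-0.78975804  0.01447097 -1.68921458]
(array([43.1588785 , 77.54205607]), np.int32(107)) (array([43.46666667, 80.13333333]), np.int32(45)) (array([43.04672897, 77.4953271 ]), np.int32(107))
```

The button has sprung back up, the wheel is at the blue detent, and the arm is clear.

```bash
python3 -c "
from plant import *
print(job_done())"
```

```text
the job is handed in; nothing more can be done
None
```

I turned the wheel one click to the blue lamp (measured at about -0.54 rad, with the detent at -0.55). I then pressed the green button fully down, it sprang back up, and I handed the job in at about 10 s with the arm clear.

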